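# Spin-check cooling fans and sort them

## Robot

A 7-joint arm with a two-finger parallel gripper is mounted at the origin on the work surface. World frame = base frame: x ahead of the robot, y to its left, z up, the work surface at z = 0. Lengths are in m, angles in degrees, forces in N, time in s.
With the tool pointing down it reaches from about 0.4 to 0.925 m from the base axis. Payload 4.1 kg.
Tool frame: the origin (TCP) lies midway between the tips of the shut fingers; the grasp point (between the pads) lies 19 mm behind it (bot.pinch_z is the distance from the TCP to the grasp point, in m); z points along the fingers, y is the line along which they close (so a half turn about z gives the same grasp; the last joint's range is limited). The gripper opens to 85 mm and grips with 20 to 120 N. Pads are 22 mm wide; open, the fingers measure 114 mm over their backs; the gripper's body (76 mm by 85 mm) begins 54 mm behind the grasp point. The pads swing forward as they close: fully open they stand 13 mm farther back than shut.
Start: joints at [-79.183, 22.827, 2.584, 88.041, -1.071, 69.15, -2.905], TCP at [0.184, 0.623, 0.209] pointing down, gripper open.
Joint ranges: [-161.44, 161.44], [-28.35, 127.94], [-78.24, 83.42], [0, 140.83], [-78.03, 258.03], [13.02, 114.36], [-168.23, 168.23]. Speed limits (degrees/s): [147.25, 147.25, 180, 180, 180, 180, 180].

## Interface

Orientations are given as [roll, pitch, yaw] about the fixed x, y, z axes, in that order (R = Rz(yaw) Ry(pitch) Rx(roll)).
In Python, from workcell import bot gives the robot as it stands. The module is installed in compiled form; this text tells all that it offers.
- The arm moves only by the shell command python3 -m crank 'ROWS'. ROWS is JSON, a list of rows, each a list of 3 entries, a list of its own where there are three numbers: the shift along the tool's x, y, z in cm, then the turn, a rotation vector about the tool's x, y, z in degrees, then the opening, from 0 (shut) to 1 (fully open). In form: [[[dx, dy, dz], [rx, ry, rz], jaw], ...]. A call has 1 to 20 rows; each row is the pose to reach, as a shift and turn from the pose commanded when the call began, along the tool's axes at that moment; what a row does not reach only later rows make up. A row lasts 1/8 s, in which the tool goes at most 62.5 mm and 10.7 degrees, less where a joint would pass 70% of its speed; a pose out of reach is approached as far as the arm can. A call with a gripper value outside its range is refused whole. The fingers move at their own pace and stop on an object; the grip force is fixed at half the most. Time passes only in rows, so rows that repeat a pose let the fingers close. It gives the time, the measured TCP pose, the force, the opening and the grip force at its end, in the units of the state.
- bot.read_state(): the state, without advancing time (a new reading comes with each control period).
- bot.read_camera(name): name is "scene" or "top"; returns the picture (400x640x3 uint8, red, green, blue); there is no depth.
- bot.camera_model(name): a dict with "intrinsics" (3x3 intrinsics, pixels), "R" (3x3) and "t" (3): a world point X has camera coordinates R X + t. Camera axes: x right, y down, z forward; pixel columns grow to the right and rows downward; lengths in m; the calibration is good to about 2 mm. A picture is of the moment at which its call begins. camera_model takes no time and is no camera call.
- bot.job_done(): hands the job in; it is judged then, once.
The state is a dict: "time": time; "joints": joint angles; "qvel": joint speeds; "effort": joint torques, N m; "position": TCP position; "eef_rot": TCP orientation; "ft_force": force on the tool from outside, world axes, zero at the start; "wrist_torque": the same for the moment, N m; "finger_gap": finger opening in m; "grasp_force": force on a finger pad.
Only numpy, scipy, OpenCV 4.12 (cv2) and the standard library are available. Lean on these libraries where they do the work, as an engineer would, in place of code of your own. Each camera call takes 0.05 s, during which the arm holds its last target. There are 200 camera calls.

## Task

Check the small cooling fans standing on the bench mat: flick each fan's impeller on by at least half a turn in one direction to find whether it runs free (coasts on) or binds. Set every free-running fan down flat on the sloping deck of the steel rack, inside its lips, and every binding one upright in the flat black rework tray, flat on its floor. Leave the other things on the bench where they are.

Things in the scene. Friction and masses are not known exactly. Their poses are not given: they have to be found in the camera images.
- fan_a: cooling fan, all alike: square aluminium block 54 x 54 x 34 mm high with an open black impeller on top (48 mm across, six radial vanes 37 to 54 mm above the underside, solid hub 18 mm across up to 58 mm), turning about the block's upright axis; 0.26 to 0.38 kg. Origin: centre of its underside; z up, x and y along its sides. Starts upright on the bench; any fan may run free or bind.
- fan_a_top (a point): centre of the top of this fan's block, 34 mm above its underside
- fan_a_wheel (a joint): angle (rad) of the impeller in its block, counterclockwise from above, counting on over whole turns; within 0.3 of zero at first. A free-running impeller coasts on for 3 s or more after a brisk flick; a binding one needs about 0.008 N m to turn and stops within a second of a brisk flick. A white strip on top of one vane shows the angle. (fan_a_shoe: the hidden part in the block that presses on the hub of a binding fan.)
- fan_b: a fan like fan_a
- fan_b_top (a point): centre of the top of this fan's block, 34 mm above its underside
- fan_b_wheel (a joint): impeller of fan_b, as for fan_a_wheel
- fan_c: a fan like fan_a
- fan_c_top (a point): centre of the top of this fan's block, 34 mm above its underside
- fan_c_wheel (a joint): impeller of fan_c, as for fan_a_wheel
- fan_d: a fan like fan_a
- fan_d_top (a point): centre of the top of this fan's block, 34 mm above its underside
- fan_d_wheel (a joint): impeller of fan_d, as for fan_a_wheel
- fan_e: a fan like fan_a
- fan_e_top (a point): centre of the top of this fan's block, 34 mm above its underside
- fan_e_wheel (a joint): impeller of fan_e, as for fan_a_wheel
- rack_deck: the sloping steel deck of the fixed outfeed rack, 300 x 140 mm inside (x by y) with a lip 12 mm high all round, 5 mm thick. Origin: centre of its upper surface, about 55 mm above the bench. z is the surface's normal: the deck is raised by 12 degrees towards its +y edge; x runs along the level long side. It stands on a grey frame at one side of the bench, on the left or the right.
- tray_in (a point): centre of the inner floor of the fixed flat black rework tray, 5 mm above the bench; inside 300 mm (x) by 140 mm (y), walls 5 mm thick, rim 24 mm above the bench; on the other side of the bench from the rack
- jar: small closed jar, 40 mm across, 36 mm high, standing among the fans; origin: centre of its underside; a bystander
- driver: screwdriver 170 mm long, lying beyond the fans; a bystander
- reel: reel of wire, 64 mm across, 54 mm high, standing beyond the fans; a bystander
- board: circuit board 100 x 70 mm lying beyond the fans; a bystander
- cup: small steel bowl, 66 mm across, 50 mm high; a bystander
Things that resemble listed ones, but are neither listed nor needed, are in the scene too. What is shaped like the fan_b but red is not meant.

How it is judged (in metres and radians):
At the end, for the whole second after the job is handed in: Every impeller left turned beyond 1.6 rad either way. Free-running fans lie flat (0.08 rad, 6 mm) on the sloping deck, centre within 126 mm (x) and 50 mm (y) of the deck's; binding ones likewise on the tray's floor; impellers up, at rest (((x of fan_a in the frame of rack_deck between -0.126 and 0.126 m and y of fan_a in the frame of rack_deck between -0.05 and 0.05 m and z of fan_a in the frame of rack_deck between -0.004 and 0.006 m and angle between the z axis of fan_a and the z axis of rack_deck, either way round below 0.08 rad and z of fan_a_top in the frame of rack_deck above 0.02 m and contact force between fan_a_shoe_c0 and fan_a_wheel_c0 below 0.1 N) or (x of fan_a in the frame of tray_in between -0.126 and 0.126 m and y of fan_a in the frame of tray_in between -0.05 and 0.05 m and z of fan_a in the frame of tray_in between -0.004 and 0.006 m and angle between the z axis of fan_a and the z axis of tray_in, either way round below 0.08 rad and z of fan_a_top in the frame of tray_in above 0.02 m and contact force between fan_a_shoe_c0 and fan_a_wheel_c0 above 0.1 N)) and linear speed of each of fan_a, fan_b, fan_c, fan_d, fan_e below 0.02 m/s and (value of joint fan_a_wheel above 1.6 rad or value of joint fan_a_wheel below -1.6 rad) and ((x of fan_b in the frame of rack_deck between -0.126 and 0.126 m and y of fan_b in the frame of rack_deck between -0.05 and 0.05 m and z of fan_b in the frame of rack_deck between -0.004 and 0.006 m and angle between the z axis of fan_b and the z axis of rack_deck, either way round below 0.08 rad and z of fan_b_top in the frame of rack_deck above 0.02 m and contact force between fan_b_shoe_c0 and fan_b_wheel_c0 below 0.1 N) or (x of fan_b in the frame of tray_in between -0.126 and 0.126 m and y of fan_b in the frame of tray_in between -0.05 and 0.05 m and z of fan_b in the frame of tray_in between -0.004 and 0.006 m and angle between the z axis of fan_b and the z axis of tray_in, either way round below 0.08 rad and z of fan_b_top in the frame of tray_in above 0.02 m and contact force between fan_b_shoe_c0 and fan_b_wheel_c0 above 0.1 N)) and (value of joint fan_b_wheel above 1.6 rad or value of joint fan_b_wheel below -1.6 rad) and ((x of fan_c in the frame of rack_deck between -0.126 and 0.126 m and y of fan_c in the frame of rack_deck between -0.05 and 0.05 m and z of fan_c in the frame of rack_deck between -0.004 and 0.006 m and angle between the z axis of fan_c and the z axis of rack_deck, either way round below 0.08 rad and z of fan_c_top in the frame of rack_deck above 0.02 m and contact force between fan_c_shoe_c0 and fan_c_wheel_c0 below 0.1 N) or (x of fan_c in the frame of tray_in between -0.126 and 0.126 m and y of fan_c in the frame of tray_in between -0.05 and 0.05 m and z of fan_c in the frame of tray_in between -0.004 and 0.006 m and angle between the z axis of fan_c and the z axis of tray_in, either way round below 0.08 rad and z of fan_c_top in the frame of tray_in above 0.02 m and contact force between fan_c_shoe_c0 and fan_c_wheel_c0 above 0.1 N)) and (value of joint fan_c_wheel above 1.6 rad or value of joint fan_c_wheel below -1.6 rad) and ((x of fan_d in the frame of rack_deck between -0.126 and 0.126 m and y of fan_d in the frame of rack_deck between -0.05 and 0.05 m and z of fan_d in the frame of rack_deck between -0.004 and 0.006 m and angle between the z axis of fan_d and the z axis of rack_deck, either way round below 0.08 rad and z of fan_d_top in the frame of rack_deck above 0.02 m and contact force between fan_d_shoe_c0 and fan_d_wheel_c0 below 0.1 N) or (x of fan_d in the frame of tray_in between -0.126 and 0.126 m and y of fan_d in the frame of tray_in between -0.05 and 0.05 m and z of fan_d in the frame of tray_in between -0.004 and 0.006 m and angle between the z axis of fan_d and the z axis of tray_in, either way round below 0.08 rad and z of fan_d_top in the frame of tray_in above 0.02 m and contact force between fan_d_shoe_c0 and fan_d_wheel_c0 above 0.1 N)) and (value of joint fan_d_wheel above 1.6 rad or value of joint fan_d_wheel below -1.6 rad) and ((x of fan_e in the frame of rack_deck between -0.126 and 0.126 m and y of fan_e in the frame of rack_deck between -0.05 and 0.05 m and z of fan_e in the frame of rack_deck between -0.004 and 0.006 m and angle between the z axis of fan_e and the z axis of rack_deck, either way round below 0.08 rad and z of fan_e_top in the frame of rack_deck above 0.02 m and contact force between fan_e_shoe_c0 and fan_e_wheel_c0 below 0.1 N) or (x of fan_e in the frame of tray_in between -0.126 and 0.126 m and y of fan_e in the frame of tray_in between -0.05 and 0.05 m and z of fan_e in the frame of tray_in between -0.004 and 0.006 m and angle between the z axis of fan_e and the z axis of tray_in, either way round below 0.08 rad and z of fan_e_top in the frame of tray_in above 0.02 m and contact force between fan_e_shoe_c0 and fan_e_wheel_c0 above 0.1 N)) and (value of joint fan_e_wheel above 1.6 rad or value of joint fan_e_wheel below -1.6 rad)); the robot touches nothing.
It fails at once if one of the jar, screwdriver, reel, board and bowl is pushed more than 3 cm from its place (distance of any of jar, driver, reel, board, cup from where it was at the start of the episode above 0.03 m).
Of fan_a, fan_b, fan_c, fan_d, fan_e only 3 to 4 are there at a start; the rules pass over those that are not, and their reading is None.
At some moment in a run one of fan_a, fan_b, fan_c, fan_d, fan_e may be knocked a few centimetres aside while the robot is not near it.
It also fails if it takes over 210 s, if anything falls off the work surface, if the arm or the gripper's body presses on something with over 40 N, if the wrist force passes 120 N, or if a joint passes its speed limit or range.

## Working session

There is one attempt and no reset: what is moved stays moved. The work goes in short steps, Python scripts to look and compute and a shell command to move; the robot and the scene stay as the last step left them, time stands still between calls to the robot, and variables do not carry over. Pictures are saved under pics/ and viewed, at most 14 in all, crops included, and the job is handed in when it is done.

```bash
mkdir -p pics; python3 - <<'E'
from workcell import bot
import cv2, numpy as np
s=bot.read_state(); print({k:np.round(v,3).tolist() for k,v in s.items()}, bot.pinch_z)
for n in("scene","top"):
    im=bot.read_camera(n); cv2.imwrite(f"pics/{n}0.png",im[:,:,::-1])
    m=bot.camera_model(n); print(n,np.round(m["intrinsics"],1).tolist(),np.round(m["R"],3).tolist(),np.round(m["t"],3).tolist(), np.round(-np.array(m["R"]).T@m["t"],3))
E
```

```text
{'time': 0.0, 'joints': [-79.181, 22.87, 2.58, 88.117, -1.07, 69.151, -2.905], 'qvel': [-0.019, 0.035, -0.017, 0.015, -0.055, -0.02, -0.041], 'effort': [-0.0, -47.514, 1.364, -25.423, 0.011, 0.009, 0.0], 'position': [0.184, 0.623, 0.208], 'eef_rot': [-179.887, 0.009, 163.516], 'ft_force': [0.66, 0.151, 0.17], 'wrist_torque': [0.022, -0.021, 0.065], 'grasp_force': 0.0, 'finger_gap': 0.086} 0.0187
scene [[432.0, 0.0, 319.8], [0.0, 432.0, 201.8], [0.0, 0.0, 1.0]] [[-0.723, 0.691, -0.014], [0.407, 0.409, -0.817], [-0.559, -0.596, -0.576]] [0.442, -0.176, 1.289] [1.111 0.535 0.605]
top [[485.4, 0.0, 315.9], [0.0, 485.4, 195.4], [0.0, 0.0, 1.0]] [[0.011, -1.0, 0.003], [-0.984, -0.012, -0.175], [0.175, -0.001, -0.985]] [-0.021, 0.609, 1.024] [ 0.421 -0.013  1.115]
```

View pics/top0.png

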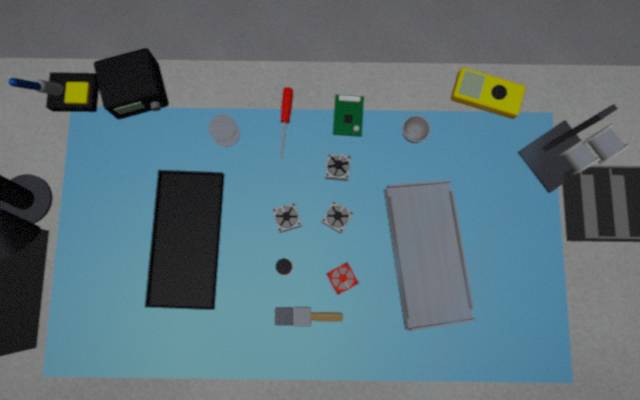

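View pics/scene0.png

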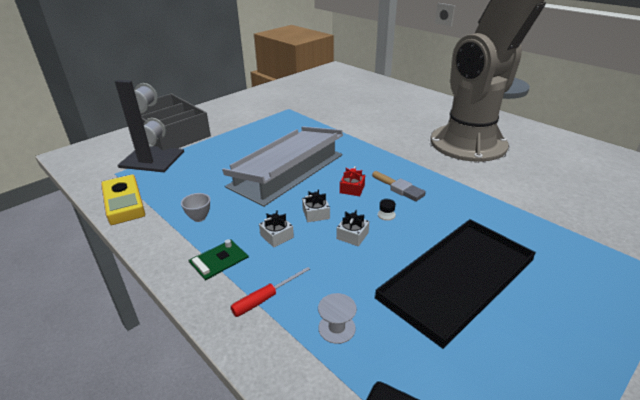

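The top view shows fan-shaped things at (338,166), (287,217) and (338,216), which are white blocks with black impellers. The one at (343,278) is red, so it is a decoy, and the jar is at (284,266). The black tray is on the left around (185,240) and the rack on the right around (430,255). I choose the three white ones. Next I measure them and check in a close crop.

```bash
cat > h.py <<'E'
from workcell import bot
import cv2, numpy as np
from scipy.spatial.transform import Rotation as Ro
C={n:{k:np.array(v,float) for k,v in bot.camera_model(n).items()} for n in("scene","top")}
def cast(n,uv,z):
    m=C[n]; uv=np.atleast_2d(uv).astype(float)
    d=np.c_[uv,np.ones(len(uv))]@np.linalg.inv(m["intrinsics"]).T@m["R"]
    o=-m["R"].T@m["t"]; return o+d*((z-o[2])/d[:,2])[:,None]
def proj(n,X):
    m=C[n]; p=(np.atleast_2d(X)@m["R"].T+m["t"])@m["intrinsics"].T; return p[:,:2]/p[:,2:]
def tri(uvt,uvs):
    A=[];b=[]
    for n,uv in(("top",uvt),("scene",uvs)):
        m=C[n]; P=m["intrinsics"]@np.c_[m["R"],m["t"]]
        for i in(0,1): r=uv[i]*P[2]-P[i]; A.append(r[:3]); b.append(-r[3])
    return np.linalg.lstsq(np.array(A),np.array(b),rcond=None)[0]
def rectify(im,x0,x1,y0,y1,z,s=1000.):
    """top picture seen on plane z: column=(y1-y)*s, row=(x1-x)*s"""
    w=np.array([[x1,y1,z],[x1,y0,z],[x0,y0,z],[x0,y1,z]])
    H=cv2.getPerspectiveTransform(proj("top",w).astype(np.float32),np.float32([[0,0],[(y1-y0)*s,0],[(y1-y0)*s,(x1-x0)*s],[0,(x1-x0)*s]]))
    return cv2.warpPerspective(im,H,(int((y1-y0)*s),int((x1-x0)*s)),flags=cv2.INTER_CUBIC)
def fans(im,area=(0.3,0.9,-0.35,0.35)):
    """white blocks in the top picture: [x,y,yaw deg(mod 90),side lengths]"""
    r=im.astype(int); lo=r.min(2); sp=r.max(2)-lo
    m=((lo>130)&(sp<45)).astype(np.uint8)
    k=cv2.morphologyEx(m,cv2.MORPH_CLOSE,np.ones((9,9),np.uint8))
    out=[]
    for c in cv2.findContours(k,cv2.RETR_EXTERNAL,cv2.CHAIN_APPROX_NONE)[0]:
        if not 250<cv2.contourArea(c)<1100: continue
        X=cast("top",c[:,0],0.034)[:,:2]
        (cx,cy),(a,b),t=cv2.minAreaRect((X*1000).astype(np.float32))
        out.append(np.round([cx,cy,t%90,a,b,*c[:,0].mean(0)],1))
    return out
def delta(p,rpy):
    """row shift(cm)/turn(deg) from the pose now to TCP p(m), rpy(deg)"""
    s=bot.read_state(); R=Ro.from_euler("xyz",s["eef_rot"],degrees=True); T=Ro.from_euler("xyz",rpy,degrees=True)
    print("shift cm",np.round(R.inv().apply(np.array(p)-s["position"])*100,2),"turn",np.round((R.inv()*T).as_rotvec(degrees=True),2))
E
python3 - <<'E'
from h import *
im=cv2.imread("pics/top0.png")[:,:,::-1]
for f in fans(im): print(f.tolist())
a=rectify(im,.38,.74,-.2,.2,.034,2000.)
cv2.imwrite("pics/crop0.png",a[:,:,::-1])
b=cv2.imread("pics/scene0.png")[:,:,::-1]
for n,i in(("top",im),("scene",b)):
    for uv,rad in ((( (415,255) if n=="top" else (285,160)),0),):print(n,i[uv[1],uv[0]])
t=cv2.resize(im[170:340,375:485],None,fx=3.5,fy=3.5,interpolation=cv2.INTER_CUBIC)
s=cv2.resize(b[120:205,215:350],None,fx=3,fy=3,interpolation=cv2.INTER_CUBIC)
o=np.zeros((600,800,3),np.uint8);o[:595,:385]=t;o[:255,390:795]=s;cv2.imwrite("pics/rack0.png",o[:,:,::-1])
E
```

```text
[195.3, 146.1, 0.6, 38.0, 207.2, 234.0, 388.5]
[346.5, -614.9, 73.0, 101.0, 53.1, 591.1, 317.5]
[746.6, -706.7, 41.6, 136.7, 101.9, 616.3, 139.3]
[831.8, -620.4, 5.7, 88.1, 128.4, 572.7, 105.1]
[865.5, -526.5, 80.8, 47.7, 91.4, 534.0, 92.4]
top [113 118 128]
scene [147 154 172]
```

View pics/crop0.png

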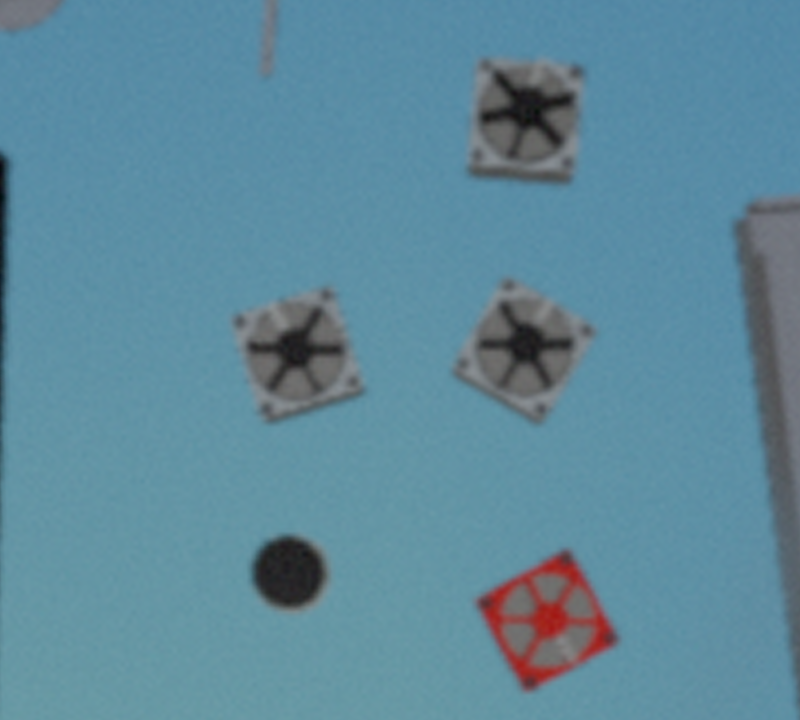

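View pics/rack0.png

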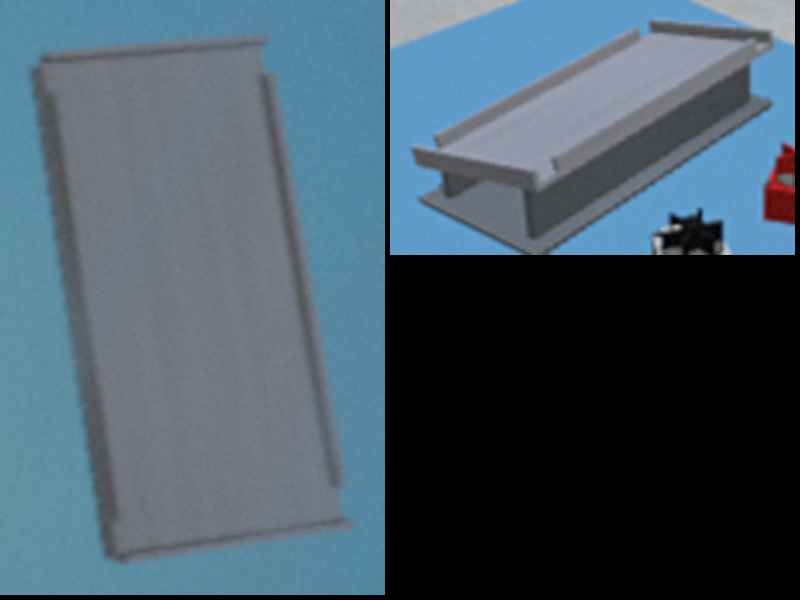

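```bash
python3 - <<'E'
from h import *
for nm,a,b in (("+x,y+",(387.9,185.7),(265,177.3)),("+x,y-",(450.7,180.9),(223.3,169.3)),("-x,y+",(407.9,328.6),(341.7,133.3)),("-x,y-",(475,319.1),(302.3,127.3))):
    X=tri(a,b); print(nm,np.round(X,3),np.round(proj("top",X)[0]-a,1),np.round(proj("scene",X)[0]-b,1))
im=cv2.imread("pics/top0.png")[:,:,::-1]
a=rectify(im,.38,.74,-.2,.2,.034,2000.)
hsv=cv2.cvtColor(a,cv2.COLOR_RGB2HSV)
print("sat/val down fan1 column 490:",[(r,*hsv[r,490,1:].tolist()) for r in range(50,186,6)])
print("fan2 col 275",[(r,*hsv[r,270,1:].tolist()) for r in range(300,430,6)])
# tray: black mask
m=((im.max(2)<60)).astype(np.uint8); m[:, :120]=0; m[:,240:]=0; m[:140]=0
c=max(cv2.findContours(m,cv2.RETR_EXTERNAL,cv2.CHAIN_APPROX_NONE)[0],key=cv2.contourArea)
for z in(.024,.005): print("tray",z,cv2.minAreaRect((cast("top",c[:,0],z)[:,:2]*1000).astype(np.float32)))
E
```

```text
+x,y+ [ 0.626 -0.169  0.081] [-0.7  0.7] [-1.2 -0.2]
+x,y- [ 0.646 -0.316  0.049] [-0.3  0.3] [-0.5 -0.1]
-x,y+ [ 0.327 -0.208  0.073] [ 0. -0.] [0. 0.]
-x,y- [ 0.345 -0.356  0.049] [-0.6  0.6] [-0.7 -0.1]
sat/val down fan1 column 490: [(50, 121, 164), (56, 96, 151), (62, 41, 119), (68, 19, 105), (74, 24, 115), (80, 16, 113), (86, 10, 105), (92, 5, 100), (98, 5, 101), (104, 8, 100), (110, 12, 66), (116, 8, 31), (122, 11, 67), (128, 8, 98), (134, 8, 101), (140, 8, 94), (146, 15, 116), (152, 21, 136), (158, 21, 144), (164, 16, 128), (170, 6, 85), (176, 66, 105), (182, 116, 156)]
fan2 col 275 [(300, 87, 162), (306, 35, 152), (312, 10, 127), (318, 7, 116), (324, 2, 110), (330, 7, 108), (336, 2, 109), (342, 3, 83), (348, 6, 44), (354, 6, 86), (360, 5, 109), (366, 0, 109), (372, 5, 102), (378, 3, 80), (384, 8, 64), (390, 21, 86), (396, 18, 129), (402, 23, 124), (408, 20, 103), (414, 15, 100), (420, 57, 108), (426, 104, 157)]
tray 0.024 ((514.9974365234375, 278.3376159667969), (149.1516876220703, 305.0683288574219), 88.42002868652344)
tray 0.005 ((516.6419067382812, 283.408447265625), (151.7494354248047, 310.3816223144531), 88.4200439453125)
```

```bash
cat >> h.py <<'E'
def fans(im,x0=.36,x1=.76,y0=-.16,y1=.19,z=.034,nadir=None,strip=True):
    """fans from the top picture: outline on plane z is the square plus its shift towards the nadir; its centroid less half the shift is the centre"""
    S=2000.; a=rectify(im,x0,x1,y0,y1,z,S); hsv=cv2.cvtColor(a,cv2.COLOR_RGB2HSV)
    m=((hsv[:,:,1]<70)&(hsv[:,:,2]>20)|(hsv[:,:,2]<70)).astype(np.uint8)
    b54=cv2.cvtColor(rectify(im,x0,x1,y0,y1,z+.02,S),cv2.COLOR_RGB2GRAY)
    o=(-C["top"]["R"].T@C["top"]["t"]); out=[]
    for c in cv2.findContours(cv2.morphologyEx(m,cv2.MORPH_OPEN,np.ones((7,7),np.uint8)),cv2.RETR_EXTERNAL,cv2.CHAIN_APPROX_NONE)[0]:
        h=cv2.convexHull(c); A=cv2.contourArea(h)/4
        if not 2500<A<4200: continue
        M=cv2.moments(h); g=np.array([x1-M["m01"]/M["m00"]/S,y1-M["m10"]/M["m00"]/S])
        ctr=g-(o[:2]-g)*.034/o[2]/2
        p=cv2.approxPolyDP(h,8,True)[:,0].astype(float); d=np.roll(p,-1,0)-p; L=np.hypot(*d.T)
        d=np.c_[-d[:,1],-d[:,0]]; w=L*(L>50)
        yaw=np.degrees(np.angle((w*np.exp(4j*np.arctan2(d[:,1],d[:,0]))).sum())/4)
        th=np.radians(np.arange(0,360,3)); r=np.arange(.012,.0225,.0007)
        X=ctr[0]+np.outer(np.cos(th),r); Y=ctr[1]+np.outer(np.sin(th),r)
        v=cv2.remap(b54,((y1-Y)*S).astype(np.float32),((x1-X)*S).astype(np.float32),cv2.INTER_LINEAR).astype(float).mean(1)
        out.append(dict(x=round(ctr[0],4),y=round(ctr[1],4),yaw=round(yaw,1),A=int(A),strip=int(np.degrees(th[v.argmax()])),peak=int(v.max()-np.median(v))))
    return out
E
python3 - <<'E'
from h import *
im=cv2.imread("pics/top0.png")[:,:,::-1]
for f in fans(im): print(f)
f=[q for q in fans(im) ]
delta([.62,.03,.15],[180,0,90])
E
```

```text
{'x': np.float64(0.5651), 'y': np.float64(0.0524), 'yaw': np.float64(17.1), 'A': 3064, 'strip': 29, 'peak': 33}
{'x': np.float64(0.5673), 'y': np.float64(-0.0624), 'yaw': np.float64(-28.7), 'A': 3044, 'strip': 330, 'peak': 32}
{'x': np.float64(0.6841), 'y': np.float64(-0.0633), 'yaw': np.float64(-5.9), 'A': 3133, 'strip': 345, 'peak': 38}
shift cm [-58.59 -44.46   5.9 ] turn [-8.000e-02  7.000e-02  7.351e+01]
```

```bash
python3 -c "
from h import *
delta([.50,.0765,.11],[180,0,90])"
```

```text
shift cm [-45.77 -43.4    9.9 ] turn [-8.000e-02  7.000e-02  7.351e+01]
```

```bash
python3 -m crank '[[[-45.8,-43.4,9.9],[0,0,73.5],0],[[-45.8,-43.4,9.9],[0,0,73.5],0],[[-45.8,-43.4,9.9],[0,0,73.5],0],[[-45.8,-43.4,9.9],[0,0,73.5],0],[[-45.8,-43.4,9.9],[0,0,73.5],0],[[-45.8,-43.4,9.9],[0,0,73.5],0],[[-45.8,-43.4,9.9],[0,0,73.5],0],[[-45.8,-43.4,9.9],[0,0,73.5],0],[[-45.8,-43.4,9.9],[0,0,73.5],0],[[-45.8,-43.4,9.9],[0,0,73.5],0],[[-45.8,-43.4,9.9],[0,0,73.5],0],[[-45.8,-43.4,9.9],[0,0,73.5],0],[[-45.8,-43.4,9.9],[0,0,73.5],0],[[-45.8,-43.4,9.9],[0,0,73.5],0]]'; python3 - <<'E'
from h import *
im=bot.read_camera("scene"); cv2.imwrite("pics/s1.png",cv2.resize(im[100:300,200:500],None,fx=2.6,fy=2.6)[:,:,::-1])
delta([.51,.0765,.043],[180,0,90])
E
```

```text
time: 1.85
position: [0.4999, 0.0792, 0.1102]
eef_rot: [-180.0, -0.1, 90.2]
ft_force: [-0.1, 0.1, -0.0]
finger_gap: -0.0
grasp_force: 0.0
shift cm [-0.25  0.99  6.72] turn [-0.   -0.05  0.18]
```

View pics/s1.png

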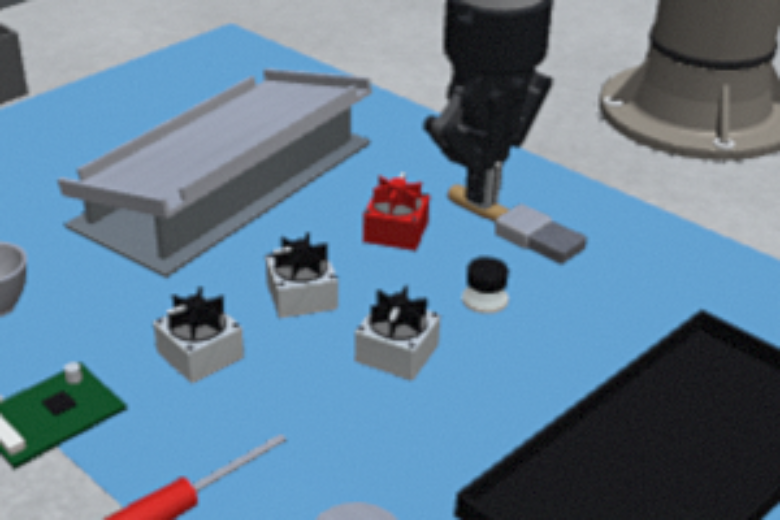

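```bash
cat >> h.py <<'E'
def spin(ctr,n=5,cam="scene"):
    """mean change inside the impeller between successive pictures, and outside for noise"""
    u,v=proj(cam,[*ctr,.054])[0].astype(int); P=[]
    for i in range(n): P.append(bot.read_camera(cam).astype(float))
    f=lambda a,b,u,v:np.abs(a-b)[v-10:v+10,u-14:u+14].mean()
    print("t",bot.read_state()["time"],"change",[round(f(P[i],P[i+1],u,v),1) for i in range(n-1)],"first-last",round(f(P[0],P[-1],u,v),1),"noise",round(f(P[0],P[-1],u,v+60),1))
    return P[-1].astype(np.uint8)
E
python3 -m crank '[[[-0.25,1,6.7],[0,0,0],0],[[-0.25,1,6.7],[0,0,0],0],[[-0.25,1,6.7],[0,0,0],0],[[-0.25,5,6.7],[0,0,0],0],[[-0.25,9,6.7],[0,0,0],0],[[-0.25,13,6.7],[0,0,0],0],[[-0.25,13,2],[0,0,0],0],[[-0.25,8,-3],[0,0,0],0],[[0,2,-3],[0,0,0],0],[[0,-4,-3],[0,0,0],0],[[0,-7,-3],[0,0,0],0],[[0,-7,-3],[0,0,0],0],[[0,-7,-3],[0,0,0],0],[[0,-7,-3],[0,0,0],0],[[0,-7,-3],[0,0,0],0]]'; python3 - <<'E'
from h import *
im=spin([.565,.052]); t=bot.read_camera("top"); cv2.imwrite("pics/t2.png",t[:,:,::-1])
for f in fans(t): print({k:float(v) for k,v in f.items()})
E
```

```text
time: 3.78
position: [0.4314, 0.077, 0.1403]
eef_rot: [180.0, 0.0, 90.0]
ft_force: [-0.6, 0.1, 0.0]
finger_gap: 0.0001
grasp_force: 0.0
t 4.025 change [np.float64(2.0), np.float64(2.0), np.float64(1.9), np.float64(1.9)] first-last 2.0 noise 1.3
{'x': 0.5652, 'y': 0.0525, 'yaw': 16.8, 'A': 3071.0, 'strip': 27.0, 'peak': 33.0}
{'x': 0.5674, 'y': -0.0624, 'yaw': -29.0, 'A': 3073.0, 'strip': 330.0, 'peak': 32.0}
{'x': 0.6842, 'y': -0.0633, 'yaw': -5.4, 'A': 3150.0, 'strip': 345.0, 'peak': 40.0}
```

```bash
python3 -m crank '[[[-0.2,6.5,4],[0,0,0],0],[[-0.2,7,9.7],[0,0,0],0],[[-0.2,7,9.7],[0,0,0],0],[[-0.2,9,9.7],[0,0,0],0],[[-0.2,11,9.7],[0,0,0],0],[[-0.2,13,9.7],[0,0,0],0],[[-0.2,14.4,9.7],[0,0,0],0],[[-0.2,14.4,9.7],[0,0,0],0]]'; python3 - <<'E'
from h import *
im=bot.read_camera("scene"); cv2.imwrite("pics/s3.png",cv2.resize(im[150:280,270:430],None,fx=4,fy=4,interpolation=cv2.INTER_CUBIC)[:,:,::-1])
E
```

```text
time: 5.08
position: [0.5756, 0.0754, 0.0444]
eef_rot: [179.9, -0.0, 90.0]
ft_force: [-0.1, 0.1, -0.1]
finger_gap: 0.0002
grasp_force: 0.0
```

View pics/s3.png

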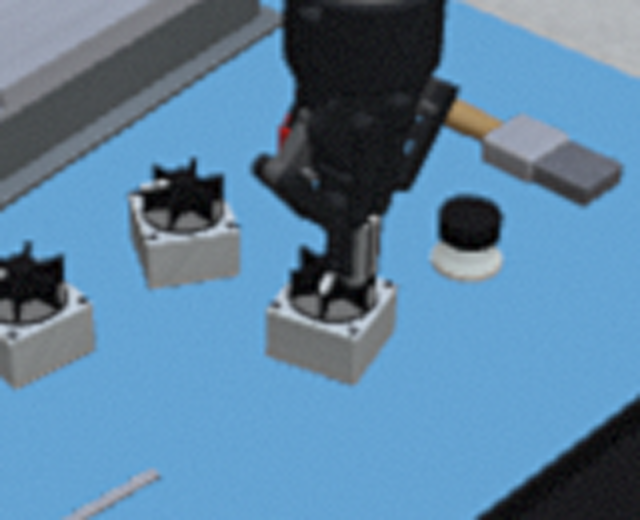

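```bash
python3 - <<'E'
from h import *
for p in ([.5756,.0754,.0444],[.5756,.0644,.0444],[.5652,.0525,.058],[.5652+.024,.0525,.054],[.5652,.0525+.024,.054]): print(p,np.round((proj("scene",p)[0]-[270,150])*4))
E
```

```text
[0.5756, 0.0754, 0.0444] [348. 308.]
[0.5756, 0.0644, 0.0444] [332. 299.]
[0.5652, 0.0525, 0.058] [330. 260.]
[0.5892000000000001, 0.0525, 0.054] [298. 285.]
[0.5652, 0.0765, 0.054] [364. 286.]
```

```bash
python3 - <<'E'
from h import *
im=bot.read_camera("scene"); t=bot.read_camera("top")
g=lambda a:(255*(a/255.)**.45).astype(np.uint8)
a=cv2.resize(g(im[190:250,325:375]),None,fx=8,fy=8,interpolation=cv2.INTER_CUBIC)
b=cv2.resize(g(t[190:245,265:310]),None,fx=8,fy=8,interpolation=cv2.INTER_CUBIC)
o=np.zeros((480,770,3),np.uint8); o[:,:400]=a; o[:440,405:765]=b; cv2.imwrite("pics/s4.png",o[:,:,::-1])
E
```

```text
(no output)
```

View pics/s4.png

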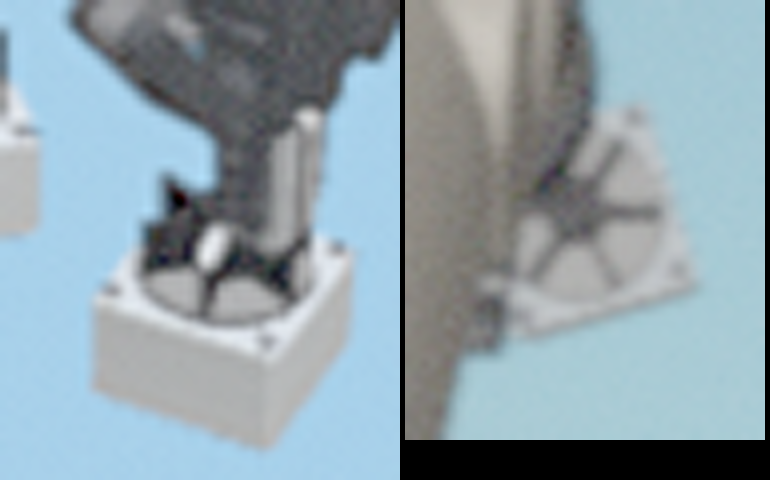

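```bash
python3 - <<'E'
from h import *
X=cast("scene",(351.6,220.6),.054)[0]-[.5652,.0525,0]; print(X[:2]*1000,np.degrees(np.arctan2(X[1],X[0])))
s0=cv2.imread("pics/s1.png"); 
X=cast("scene",(200+394/2.6,100+313/2.6),.054)[0]-[.5652,.0525,0]; print("before",X[:2]*1000,np.degrees(np.arctan2(X[1],X[0])))
im=cv2.imread("pics/t2.png")[:,:,::-1]
E
```

```text
[11.76723    8.5538191] 36.01410277380554
before [11.32031393  7.96489973] 35.129971296377306
```

```bash
python3 - <<'E'
from h import *
for z in (.044,.06,.1): print(z,np.round(cast("top",[(275,229),(276,225.5),(285,213)],z),3).tolist())
print(proj("top",[[.5756,.0754,.0444],[.5756,.0644,.0444],[.561,.0644,.0444]]))
E
python3 -m crank '[[[0.9,-7.5,-3],[0,0,0],0],[[0.9,-7.5,-3],[0,0,0],0],[[0.9,-7.5,-3],[0,0,0],0],[[0.9,-7.5,-3],[0,0,0],0]]'
python3 - <<'E'
from h import *
t=bot.read_camera("top"); print([(f["strip"],f["peak"]) for f in fans(t)][:1])
im=bot.read_camera("scene"); g=lambda a:(255*(a/255.)**.45).astype(np.uint8)
s=bot.read_state()["position"]; u,v=proj("scene",s)[0]; print(s,u,v)
u,v=int(u),int(v); a=cv2.resize(g(im[v-40:v+15,u-40:u+40]),None,fx=8,fy=8,interpolation=cv2.INTER_CUBIC)
cv2.drawMarker(a,(320,320),(255,0,0),0,20,1)
cv2.imwrite("pics/s5.png",a[:,:,::-1])
E
```

```text
0.044 [[0.535, 0.076, 0.044], [0.543, 0.074, 0.044], [0.571, 0.054, 0.044]]
0.06 [[0.533, 0.074, 0.06], [0.541, 0.072, 0.06], [0.569, 0.053, 0.06]]
0.1 [[0.529, 0.071, 0.1], [0.536, 0.069, 0.1], [0.563, 0.051, 0.1]]
[[275.59153235 210.74078348]
 [280.531186   210.79764897]
 [280.37375738 217.30354676]]
time: 5.72
position: [0.5001, 0.0843, 0.0733]
eef_rot: [179.9, -0.0, 90.0]
ft_force: [1.0, -0.8, 0.8]
finger_gap: 0.0002
grasp_force: 0.0
[(330, 32)]
[0.50026135 0.08402833 0.0730087 ] 384.4185713411357 202.64829756882847
```

View pics/s5.png

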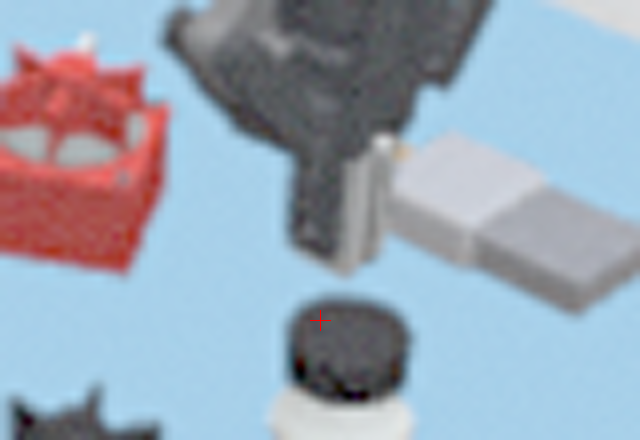

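```bash
python3 -m crank '[[[2.6,2,0],[0,0,0],0],[[2.6,2,7],[0,0,0],0],[[2.6,2,7],[0,0,0],0],[[2.6,2,7],[0,0,0],0]]'
python3 - <<'E'
from h import *
im=bot.read_camera("scene"); g=lambda a:(255*(a/255.)**.45).astype(np.uint8)
s=bot.read_state()["position"]; u,v=proj("scene",s)[0]; print(s,u,v)
u,v=int(u),int(v); a=cv2.resize(g(im[v-40:v+15,u-40:u+40]),None,fx=8,fy=8,interpolation=cv2.INTER_CUBIC)
cv2.drawMarker(a,(320,320),(255,0,0),0,20,1)
cv2.imwrite("pics/s6.png",a[:,:,::-1])
E
```

```text
time: 6.32
position: [0.5198, 0.1093, 0.0031]
eef_rot: [-180.0, 0.1, 89.9]
ft_force: [-0.5, -0.3, 0.1]
finger_gap: 0.0
grasp_force: 0.0
[0.52073965 0.10961825 0.00412387] 385.3017096600497 237.4863228656708
```

View pics/s6.png

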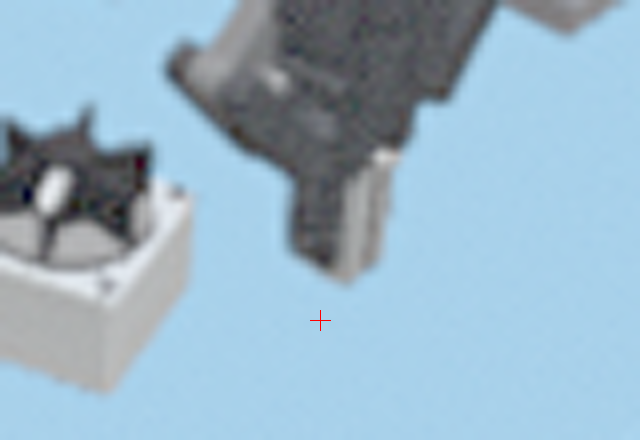

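```bash
for i in 1; do python3 -m crank '[[[0,0,0.3],[0,0,0],0],[[0,0,0.5],[0,0,0],0],[[0,0,0.5],[0,0,0],0]]'; done | grep -E "pos|ft"; python3 -m crank '[[[0,0,0.3],[0,0,0],0],[[0,0,0.4],[0,0,0],0],[[0,0,0.4],[0,0,0],0]]'| grep -E "pos|ft";
```

```text
position: [0.5197, 0.1104, -0.0014]
ft_force: [0.2, 0.0, -0.3]
position: [0.5194, 0.1102, -0.006]
ft_force: [-0.2, -0.3, 0.2]
```

```bash
python3 -m crank '[[[0,0,0.3],[0,0,0],0],[[0,0,0.5],[0,0,0],0],[[0,0,0.5],[0,0,0],0]]' | grep -E "pos|ft"
```

```text
position: [0.5193, 0.1101, -0.0111]
ft_force: [-0.3, -0.8, -0.2]
```

```bash
python3 -m crank '[[[0,0,0.2],[0,0,0],0],[[0,0,0.3],[0,0,0],0],[[0,0,0.3],[0,0,0],0]]' | grep -E "pos|ft";python3 -m crank '[[[0,0,0.1],[0,0,0],0],[[0,0,0.2],[0,0,0],0],[[0,0,0.2],[0,0,0],0]]' | grep -E "pos|ft"
```

```text
position: [0.5194, 0.1102, -0.014]
ft_force: [-0.9, -0.1, 0.5]
position: [0.5194, 0.1102, -0.016]
ft_force: [0.5, -0.7, 0.5]
```

```bash
python3 -m crank '[[[0,0,0.1],[0,0,0],0],[[0,0,0.2],[0,0,0],0],[[0,0,0.2],[0,0,0],0]]' | grep -E "pos|ft"
```

```text
position: [0.5194, 0.1103, -0.018]
ft_force: [0.4, -0.0, 0.1]
```

```bash
python3 -m crank '[[[0,0,0.1],[0,0,0],0],[[0,0,0.2],[0,0,0],0],[[0,0,0.2],[0,0,0],0]]' | grep -E "pos|ft"; python3 - <<'E'
from h import *
im=bot.read_camera("scene"); g=lambda a:(255*(a/255.)**.45).astype(np.uint8)
s=bot.read_state()["position"]; u,v=proj("scene",s)[0]; print(s,u,v)
u,v=int(u),int(v); a=cv2.resize(g(im[v-40:v+15,u-40:u+40]),None,fx=8,fy=8,interpolation=cv2.INTER_CUBIC)
cv2.drawMarker(a,(320,320),(255,0,0),0,20,1)
cv2.imwrite("pics/s7.png",a[:,:,::-1])
E
```

```text
position: [0.5194, 0.1102, -0.02]
ft_force: [0.5, -0.7, 0.7]
[ 0.51948215  0.11019698 -0.01992186] 385.0683289782139 245.80634372592152
```

View pics/s7.png

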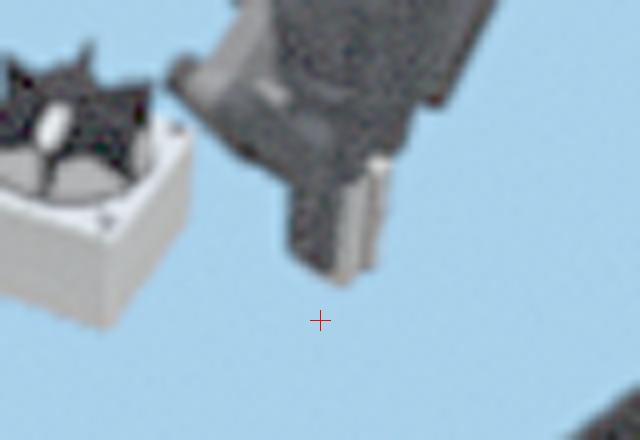

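```bash
python3 - <<'E'
from h import *
p=[(387.4,241.3),(381.3,237.0),(391.5,239)]
for z in (0,.003,.006): print(z,np.round(cast("scene",p,z)[:,:2],4).tolist())
E
python3 -m crank '[[[0,0,0.1],[0,0,0],0],[[0,0,0.2],[0,0,0],0],[[0,0,0.2],[0,0,0],0]]' | grep -E "pos|ft";python3 -m crank '[[[0,0,0.1],[0,0,0],0],[[0,0,0.1],[0,0,0],0]]' | grep -E "pos|ft"
```

```text
0 [[0.5234, 0.1179], [0.5216, 0.0996], [0.5112, 0.1193]]
0.003 [[0.5263, 0.12], [0.5245, 0.1017], [0.5141, 0.1214]]
0.006 [[0.5292, 0.1221], [0.5274, 0.1039], [0.5171, 0.1234]]
position: [0.5195, 0.1102, -0.022]
ft_force: [-0.0, 0.2, -0.6]
position: [0.5195, 0.1102, -0.0221]
ft_force: [-2.1, -0.2, 8.4]
```

```bash
python3 -m crank '[[[0,0,-5],[0,0,0],0],[[-3.4,-1.5,-6],[0,0,0],0],[[-3.4,-1.5,-4.4],[0,0,0],0],[[-3.4,-1.5,-4.4],[0,0,0],0],[[-3.4,2.5,-4.4],[0,0,0],0],[[-3.4,6.5,-4.4],[0,0,0],0],[[-3.4,10.5,-4.4],[0,0,0],0],[[-3.4,10.5,-9],[0,0,0],0],[[-3.4,5,-14],[0,0,0],0],[[-3.4,-1,-14],[0,0,0],0],[[-3.4,-7,-14],[0,0,0],0],[[-3.4,-9,-14],[0,0,0],0],[[-3.4,-9,-14],[0,0,0],0],[[-3.4,-9,-14],[0,0,0],0],[[-3.4,-9,-14],[0,0,0],0]]'; python3 - <<'E'
from h import *
im=spin([.565,.052]); t=bot.read_camera("top"); cv2.imwrite("pics/t2.png",t[:,:,::-1])
for f in fans(t): print({k:float(v) for k,v in f.items()})
E
```

```text
time: 11.55
position: [0.431, 0.0763, 0.1172]
eef_rot: [179.9, 0.0, 90.0]
ft_force: [0.6, 0.1, 0.2]
finger_gap: -0.0003
grasp_force: 0.0
t 11.8 change [np.float64(19.9), np.float64(22.9), np.float64(26.7), np.float64(27.7)] first-last 21.8 noise 1.3
{'x': 0.5674, 'y': -0.0624, 'yaw': -28.8, 'A': 3056.0, 'strip': 330.0, 'peak': 32.0}
{'x': 0.5719, 'y': 0.0475, 'yaw': 17.7, 'A': 3078.0, 'strip': 24.0, 'peak': 35.0}
{'x': 0.6842, 'y': -0.0633, 'yaw': -5.4, 'A': 3148.0, 'strip': 345.0, 'peak': 41.0}
```

```bash
python3 -m crank '[[[-6,4,0],[0,0,0],0],[[-11.5,7.4,0],[0,0,0],0],[[-11.5,7.4,5],[0,0,0],0],[[-11.5,7.4,9.6],[0,0,0],0],[[-11.5,7.4,9.6],[0,0,0],0],[[-11.5,11.4,9.6],[0,0,0],0],[[-11.5,15.4,9.6],[0,0,0],0],[[-11.5,19.4,9.6],[0,0,0],0],[[-11.5,19.4,5],[0,0,0],0],[[-11.5,14,0],[0,0,0],0],[[-11.5,8,0],[0,0,0],0],[[-11.5,2,0],[0,0,0],0],[[-11.5,0,0],[0,0,0],0],[[-11.5,0,0],[0,0,0],0],[[-11.5,0,0],[0,0,0],0],[[-11.5,0,0],[0,0,0],0],[[-11.5,0,0],[0,0,0],0]]'; python3 - <<'E'
from h import *
im=spin([.567,-.062],4); spin([.572,.0475],3); t=bot.read_camera("top"); cv2.imwrite("pics/t2.png",t[:,:,::-1])
for f in fans(t): print({k:float(v) for k,v in f.items()})
E
```

```text
time: 13.98
position: [0.4303, -0.0391, 0.1172]
eef_rot: [180.0, 0.1, 90.0]
ft_force: [-0.0, 0.3, -0.3]
finger_gap: -0.0001
grasp_force: 0.0
t 14.175 change [np.float64(18.8), np.float64(17.3), np.float64(13.7)] first-last 12.5 noise 1.3
t 14.325 change [np.float64(28.4), np.float64(27.0)] first-last 22.1 noise 1.3
{'x': 0.5718, 'y': 0.0475, 'yaw': 17.7, 'A': 3069.0, 'strip': 3.0, 'peak': 24.0}
{'x': 0.5803, 'y': -0.0737, 'yaw': -27.4, 'A': 3051.0, 'strip': 99.0, 'peak': 29.0}
{'x': 0.6841, 'y': -0.0633, 'yaw': -4.7, 'A': 3144.0, 'strip': 345.0, 'peak': 40.0}
```

```bash
python3 -m crank '[[[0,6,0],[0,0,0],0],[[0,12,0],[0,0,0],0],[[0,18,0],[0,0,0],0],[[0,19.1,3],[0,0,0],0],[[0,19.1,9.6],[0,0,0],0],[[0,19.1,9.6],[0,0,0],0],[[0,23.1,9.6],[0,0,0],0],[[0,27.1,9.6],[0,0,0],0],[[0,31,9.6],[0,0,0],0],[[0,31,5],[0,0,0],0],[[0,25,0],[0,0,0],0],[[0,19,0],[0,0,0],0],[[0,13,0],[0,0,0],0],[[0,7,0],[0,0,0],0],[[0,2,0],[0,0,0],0],[[0,2,0],[0,0,0],0],[[0,2,0],[0,0,0],0]]'; python3 - <<'E'
from h import *
im=spin([.685,-.064],4); spin([.5803,-.0737],3); t=bot.read_camera("top"); cv2.imwrite("pics/t2.png",t[:,:,::-1])
for f in fans(t): print({k:float(v) for k,v in f.items()})
E
```

```text
time: 16.5
position: [0.4513, -0.0387, 0.119]
eef_rot: [179.7, -0.1, 90.0]
ft_force: [-0.9, -0.2, 0.3]
finger_gap: -0.0002
grasp_force: 0.0
t 16.7 change [np.float64(18.5), np.float64(16.0), np.float64(15.1)] first-last 17.4 noise 1.3
t 16.85 change [np.float64(22.4), np.float64(24.2)] first-last 17.2 noise 1.3
{'x': 0.5718, 'y': 0.0474, 'yaw': 17.2, 'A': 3056.0, 'strip': 150.0, 'peak': 26.0}
{'x': 0.5803, 'y': -0.0737, 'yaw': -27.1, 'A': 3043.0, 'strip': 45.0, 'peak': 25.0}
{'x': 0.6967, 'y': -0.0704, 'yaw': 6.7, 'A': 3193.0, 'strip': 135.0, 'peak': 35.0}
```

```bash
python3 - <<'E'
from h import *
spin([.6967,-.0704],3)
delta([.697,-.0704,.07],[180,0,96.7])
E
```

```text
t 17.05 change [np.float64(26.3), np.float64(27.0)] first-last 16.4 noise 1.3
shift cm [-3.14 24.74  4.69] turn [-0.02  0.02 -6.7 ]
```

```bash
python3 -m crank '[[[0,1,0],[0,0,0],1],[[0,1,0],[0,0,0],1],[[0,1,0],[0,0,0],1],[[0,1,0],[0,0,0],1],[[0,1,0],[0,0,0],1],[[0,1,0],[0,0,0],1],[[0,1,0],[0,0,0],1],[[0,1,0],[0,0,0],1],[[0,1,0],[0,0,0],1],[[0,1,0],[0,0,0],1]]'; python3 - <<'E'
from h import *
spin([.6967,-.0704],3);spin([.5803,-.0737],3);spin([.5718,.0474],3)
t=bot.read_camera("top")
for f in fans(t): print({k:float(v) for k,v in f.items()})
E
```

```text
time: 18.3
position: [0.4595, -0.0388, 0.1171]
eef_rot: [-180.0, -0.0, 90.0]
ft_force: [-0.6, -0.4, 0.2]
finger_gap: 0.0855
grasp_force: 0.0
t 18.45 change [np.float64(18.3), np.float64(20.3)] first-last 21.0 noise 1.3
t 18.6 change [np.float64(21.1), np.float64(21.3)] first-last 24.0 noise 1.2
t 18.75 change [np.float64(8.3), np.float64(8.4)] first-last 14.0 noise 1.3
{'x': 0.5717, 'y': 0.0474, 'yaw': 17.7, 'A': 3062.0, 'strip': 162.0, 'peak': 28.0}
{'x': 0.697, 'y': -0.0704, 'yaw': 7.8, 'A': 3216.0, 'strip': 6.0, 'peak': 41.0}
```

```bash
python3 -m crank '[[[-3.1,23.6,2],[0,0,-7.2],1],[[-3.1,23.6,2],[0,0,-7.2],1],[[-3.1,23.6,2],[0,0,-7.2],1],[[-3.1,23.6,3],[0,0,-7.2],1],[[-3.1,23.6,4.7],[0,0,-7.2],1],[[-3.1,23.6,4.7],[0,0,-7.2],1]]'; python3 - <<'E'
from h import *
delta([.697,-.0704,-.018],[180,0,97.2])
E
```

```text
time: 19.55
position: [0.6931, -0.0696, 0.0677]
eef_rot: [-179.7, -0.1, 97.2]
ft_force: [-0.3, 0.2, 0.7]
finger_gap: 0.0851
grasp_force: 0.0
shift cm [-0.14  0.42  8.56] turn [-0.3  -0.06 -0.  ]
```

```bash
python3 -m crank '[[[0,0,3],[0,0,0],1],[[0,0,6],[0,0,0],1],[[0,0,7.5],[0,0,0],1],[[0,0,8.7],[0,0,0],1],[[0,0,8.7],[0,0,0],1]]'; python3 -m crank '[[[0,0,0],[0,0,0],0.4],[[0,0,0],[0,0,0],0.4],[[0,0,0],[0,0,0],0.4],[[0,0,0],[0,0,0],0.4],[[0,0,0],[0,0,0],0.4],[[0,0,0],[0,0,0],0.4]]'
```

```text
time: 20.18
position: [0.6952, -0.0696, -0.0169]
eef_rot: [-180.0, -0.0, 97.2]
ft_force: [-0.3, 0.3, 1.0]
finger_gap: 0.0854
grasp_force: 0.0
time: 20.92
position: [0.6966, -0.0701, -0.0154]
eef_rot: [179.9, 0.0, 97.2]
ft_force: [-0.5, 1.4, 5.6]
finger_gap: 0.0526
grasp_force: 64.6
```

```bash
python3 -m crank '[[[0,0,-4],[0,0,0],0.4],[[0,0,-10],[0,0,0],0.4],[[0,0,-13],[0,0,0],0.4],[[0,0,-13],[0,0,0],0.4]]'; cat >> h.py <<'E'
RD=Ro.from_euler("xyz",[12,0,7.6],degrees=True); PD=np.array([.486,-.260,.054])
def deck(x,y,gap,h):
    p=PD+RD.apply([x,y,gap+h]); R=RD*Ro.from_euler("z",90,degrees=True)*Ro.from_euler("x",180,degrees=True)
    print("target",np.round(p,4)); delta(p,R.as_euler("xyz",degrees=True))
E
python3 - <<'E'
from h import *
deck(.085,0,.05,-.0155)
E
```

```text
time: 21.42
position: [0.6969, -0.0701, 0.1151]
eef_rot: [179.7, 0.0, 97.2]
ft_force: [0.1, 0.3, -3.9]
finger_gap: 0.0536
grasp_force: 64.8
target [ 0.5712 -0.2559  0.0877]
shift cm [-16.84 -14.82   2.68] turn [ 0.29 12.04 -0.36]
```

```bash
python3 -m crank '[[[-16.8,-14.8,0],[0,12,0],0.4],[[-16.8,-14.8,0],[0,12,0],0.4],[[-16.8,-14.8,0],[0,12,0],0.4],[[-16.8,-14.8,0],[0,12,0],0.4],[[-16.8,-14.8,2.7],[0,12,0],0.4],[[-16.8,-14.8,2.7],[0,12,0],0.4],[[-16.8,-14.8,2.7],[0,12,0],0.4]]'; python3 - <<'E'
from h import *
deck(.085,0,.003,-.0155); s=bot.read_state(); print(s["ft_force"])
im=bot.read_camera("scene"); t=bot.read_camera("top")
cv2.imwrite("pics/s8.png",cv2.resize(im[80:240,200:400],None,fx=4,fy=3.75,interpolation=cv2.INTER_CUBIC)[:,:,::-1])
E
```

```text
time: 22.3
position: [0.5698, -0.2536, 0.085]
eef_rot: [-179.9, -12.1, 97.3]
ft_force: [0.1, -0.5, -3.3]
finger_gap: 0.0535
grasp_force: 64.6
target [ 0.5699 -0.2462  0.0418]
shift cm [-0.18  0.11  4.38] turn [-0.02 -0.08 -0.3 ]
[ 0.06372864 -0.50820125 -3.32323269]
```

View pics/s8.png

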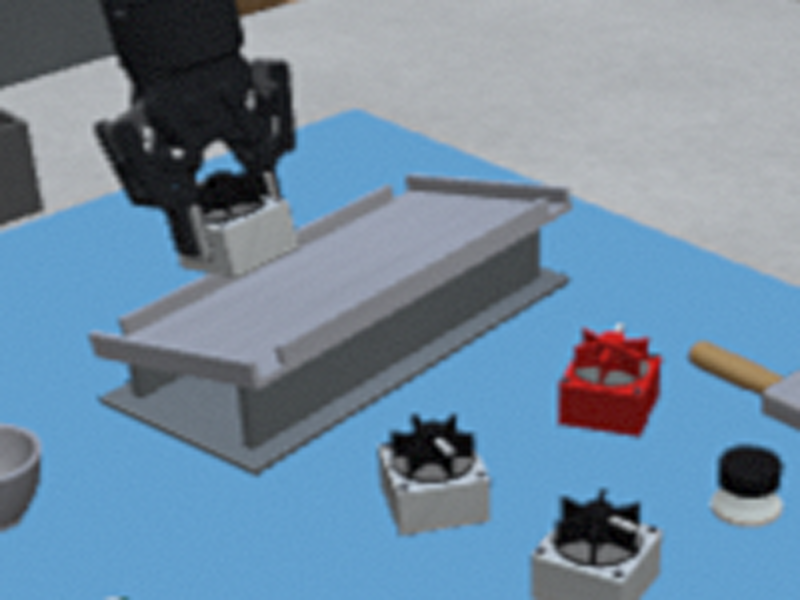

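```bash
python3 -m crank '[[[0,0,2],[0,0,0],0.4],[[0,0,3.5],[0,0,0],0.4],[[0,0,4.2],[0,0,0],0.4],[[0,0,4.2],[0,0,0],0.4]]' | grep -E "pos|ft"; python3 -m crank '[[[0,0,0.1],[0,0,0],0.4],[[0,0,0.2],[0,0,0],0.4],[[0,0,0.2],[0,0,0],0.4]]'| grep -E "pos|ft"
```

```text
position: [0.5682, -0.2458, 0.0441]
ft_force: [-0.1, -0.0, -3.5]
position: [0.5688, -0.2461, 0.0433]
ft_force: [0.2, -0.1, -3.5]
```

```bash
python3 -m crank '[[[0,0,0.1],[0,0,0],0.4],[[0,0,0.1],[0,0,0],0.4]]' | grep -E "pos|ft"; python3 -m crank '[[[0,0,0.1],[0,0,0],0.4],[[0,0,0.1],[0,0,0],0.4]]'| grep -E "pos|ft"
```

```text
position: [0.5686, -0.2457, 0.042]
ft_force: [-0.3, 0.2, -3.8]
position: [0.5685, -0.2454, 0.041]
ft_force: [0.3, -0.5, -3.4]
```

```bash
python3 -m crank '[[[0,0,0.1],[0,0,0],0.4],[[0,0,0.1],[0,0,0],0.4]]' | grep -E "pos|ft"; python3 -m crank '[[[0,0,0.1],[0,0,0],0.4],[[0,0,0.1],[0,0,0],0.4]]'| grep -E "pos|ft"; python3 -m crank '[[[0,0,0.1],[0,0,0],0.4],[[0,0,0.1],[0,0,0],0.4]]'| grep -E "pos|ft"
```

```text
position: [0.5687, -0.2454, 0.0403]
ft_force: [0.3, -0.4, -2.7]
position: [0.5687, -0.2454, 0.0402]
ft_force: [-2.1, 0.4, 5.3]
position: [0.5687, -0.2454, 0.0402]
ft_force: [-2.5, 0.0, 10.8]
```

```bash
python3 -m crank '[[[0,0,-0.1],[0,0,0],0.4],[[0,0,-0.1],[0,0,0],0.8],[[0,0,-0.1],[0,0,0],0.8],[[0,0,-0.1],[0,0,0],0.8],[[0,0,-0.1],[0,0,0],0.8],[[0,0,-4],[0,0,0],0.8],[[0,0,-9],[0,0,0],0.8],[[0,0,-12],[0,0,0],0.8],[[0,8,-12],[0,-12,0],1],[[0,12,-12],[0,-12,0],1],[[0,12,-12],[0,-12,0],1]]'; python3 - <<'E'
from h import *
t=bot.read_camera("top"); im=bot.read_camera("scene"); cv2.imwrite("pics/t9.png",t[:,:,::-1])
for f in fans(t): print({k:float(v) for k,v in f.items()})
cv2.imwrite("pics/s9.png",cv2.resize(im[100:250,200:400],None,fx=4,fy=4,interpolation=cv2.INTER_CUBIC)[:,:,::-1])
E
```

```text
time: 25.9
position: [0.6956, -0.2485, 0.1537]
eef_rot: [179.9, -0.1, 97.8]
ft_force: [-0.8, -0.0, 0.4]
finger_gap: 0.0851
grasp_force: 0.0
{'x': 0.5717, 'y': 0.0475, 'yaw': 16.7, 'A': 3074.0, 'strip': 96.0, 'peak': 30.0}
{'x': 0.5803, 'y': -0.0737, 'yaw': -27.2, 'A': 3063.0, 'strip': 69.0, 'peak': 30.0}
```

View pics/s9.png

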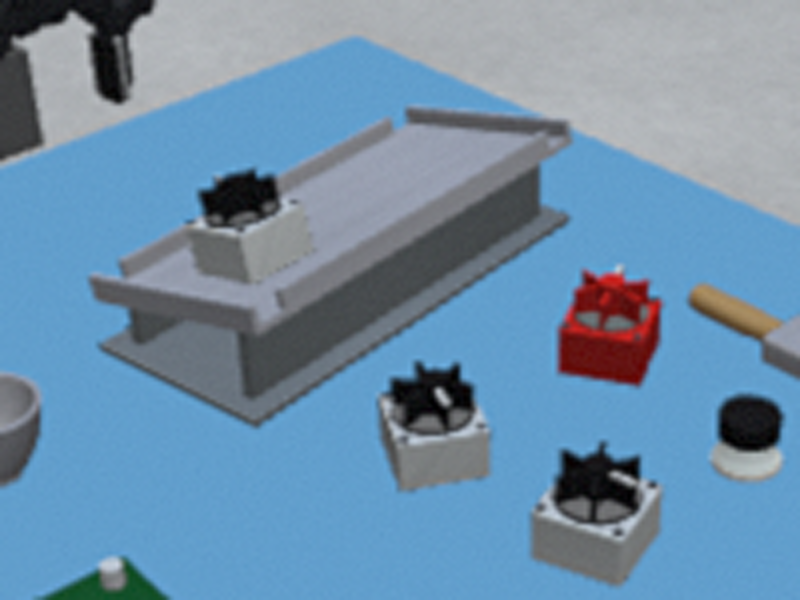

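```bash
python3 - <<'E'
from h import *
delta([.5803,-.0737,.07],[180,0,62.8])
E
```

```text
shift cm [19.33 -8.61  8.48] turn [-0.1   0.05 34.46]
```

```bash
python3 -m crank '[[[19.3,-8.6,2],[0,0,35],1],[[19.3,-8.6,2],[0,0,35],1],[[19.3,-8.6,2],[0,0,35],1],[[19.3,-8.6,2],[0,0,35],1],[[19.3,-8.6,8.4],[0,0,35],1],[[19.3,-8.6,8.4],[0,0,35],1],[[19.3,-8.6,8.4],[0,0,35],1],[[19.3,-8.6,8.4],[0,0,35],1]]'; python3 - <<'E'
from h import *
delta([.5803,-.0737,-.017],[180,0,62.8])
E
```

```text
time: 27.0
position: [0.5826, -0.0756, 0.0738]
eef_rot: [179.8, -0.1, 62.1]
ft_force: [0.1, 1.0, 1.2]
finger_gap: 0.0854
grasp_force: 0.0
shift cm [ 0.04 -0.32  9.07] turn [ 0.2  -0.09 -0.7 ]
```

```bash
python3 -m crank '[[[0,-0.3,3],[0,0,-0.7],1],[[0,-0.3,6],[0,0,-0.7],1],[[0,-0.3,7.8],[0,0,-0.7],1],[[0,-0.3,8.8],[0,0,-0.7],1],[[0,-0.3,8.8],[0,0,-0.7],1]]'; python3 -m crank '[[[0,0,0],[0,0,0],0.4],[[0,0,0],[0,0,0],0.4],[[0,0,0],[0,0,0],0.4],[[0,0,0],[0,0,0],0.4],[[0,0,0],[0,0,0],0.4],[[0,0,0],[0,0,0],0.4]]'
```

```text
time: 27.62
position: [0.5787, -0.0728, -0.0163]
eef_rot: [180.0, -0.0, 62.9]
ft_force: [0.2, -0.5, 0.6]
finger_gap: 0.0852
grasp_force: 0.0
time: 28.38
position: [0.5797, -0.0728, -0.0152]
eef_rot: [179.9, -0.1, 62.9]
ft_force: [-0.4, -0.5, 5.6]
finger_gap: 0.0528
grasp_force: 63.8
```

```bash
python3 -m crank '[[[0,0,-4],[0,0,0],0.4],[[0,0,-10],[0,0,0],0.4],[[0,0,-13],[0,0,0],0.4],[[0,0,-13],[0,0,0],0.4]]'; python3 - <<'E'
from h import *
deck(-.003,0,.05,-.0153)
E
```

```text
time: 28.88
position: [0.5799, -0.0726, 0.1153]
eef_rot: [179.8, -0.1, 62.9]
ft_force: [0.8, 0.6, -4.0]
finger_gap: 0.0531
grasp_force: 64.8
target [ 0.484  -0.2675  0.0879]
shift cm [-21.73   0.32   2.69] turn [  3.87  11.56 -34.51]
```

```bash
python3 -m crank '[[[-21.7,0.3,-1],[3.9,11.6,-34.5],0.4],[[-21.7,0.3,-1],[3.9,11.6,-34.5],0.4],[[-21.7,0.3,-1],[3.9,11.6,-34.5],0.4],[[-21.7,0.3,-1],[3.9,11.6,-34.5],0.4],[[-21.7,0.3,-1],[3.9,11.6,-34.5],0.4],[[-21.7,0.3,2.7],[3.9,11.6,-34.5],0.4],[[-21.7,0.3,2.7],[3.9,11.6,-34.5],0.4],[[-21.7,0.3,2.7],[3.9,11.6,-34.5],0.4]]'; python3 - <<'E'
from h import *
deck(-.003,0,.0014,-.0153)
E
```

```text
time: 29.88
position: [0.4823, -0.2663, 0.0862]
eef_rot: [-179.7, -12.1, 97.5]
ft_force: [0.0, -0.6, -3.8]
finger_gap: 0.0533
grasp_force: 64.6
target [ 0.4826 -0.2575  0.0404]
shift cm [-0.11  0.17  4.66] turn [-0.32 -0.09 -0.06]
```

```bash
python3 -m crank '[[[0,0,2],[0,0,0],0.4],[[0,0,3.5],[0,0,0],0.4],[[0,0,4.4],[0,0,0],0.4],[[0,0,4.5],[0,0,0],0.4],[[0,0,4.5],[0,0,0],0.4]]' | grep -E "pos|ft"; for i in 1; do python3 -m crank '[[[0,0,0.1],[0,0,0],0.4],[[0,0,0.1],[0,0,0],0.4]]'| grep -E "pos|ft"; done; python3 -m crank '[[[0,0,0.1],[0,0,0],0.4],[[0,0,0.1],[0,0,0],0.4]]'| grep -E "pos|ft"
```

```text
position: [0.4811, -0.2581, 0.0427]
ft_force: [0.2, 0.5, -3.9]
position: [0.4811, -0.2578, 0.0418]
ft_force: [0.1, 0.2, -3.3]
position: [0.481, -0.2575, 0.0406]
ft_force: [-0.1, 0.5, -2.4]
```

```bash
python3 -m crank '[[[0,0,0.1],[0,0,0],0.4],[[0,0,0.1],[0,0,0],0.4]]' | grep -E "pos|ft"; python3 -m crank '[[[0,0,0.1],[0,0,0],0.4],[[0,0,0.1],[0,0,0],0.4]]'| grep -E "pos|ft"
```

```text
position: [0.481, -0.2575, 0.0405]
ft_force: [-1.5, -0.5, 5.7]
position: [0.481, -0.2574, 0.0405]
ft_force: [-2.8, 1.7, 11.3]
```

```bash
python3 -m crank '[[[0,0,-0.1],[0,0,0],0.4],[[0,0,-0.1],[0,0,0],0.8],[[0,0,-0.1],[0,0,0],0.8],[[0,0,-0.1],[0,0,0],0.8],[[0,0,-0.1],[0,0,0],0.8],[[0,0,-4],[0,0,0],0.8],[[0,0,-9],[0,0,0],0.8],[[0,0,-12],[0,0,0],0.8],[[0,-6,-12],[0,-12,0],1],[[0,-6,-12],[0,-12,0],1],[[0,-6,-12],[0,-12,0],1]]'; python3 - <<'E'
from h import *
t=bot.read_camera("top"); im=bot.read_camera("scene"); cv2.imwrite("pics/t10.png",t[:,:,::-1]);cv2.imwrite("pics/s10f.png",im[:,:,::-1])
for f in fans(t): print({k:float(v) for k,v in f.items()})
delta([.5717,.0475,.12],[180,0,106.8])
E
```

```text
time: 32.88
position: [0.4253, -0.2883, 0.1563]
eef_rot: [-179.8, -0.1, 97.6]
ft_force: [0.7, 0.2, 0.9]
finger_gap: 0.085
grasp_force: 0.0
{'x': 0.5718, 'y': 0.0474, 'yaw': 16.4, 'A': 3068.0, 'strip': 96.0, 'peak': 29.0}
shift cm [31.54 18.85  3.64] turn [-0.17 -0.01 -9.18]
```

```bash
python3 -m crank '[[[31.5,18.8,0],[0,0,-9.2],1],[[31.5,18.8,0],[0,0,-9.2],1],[[31.5,18.8,0],[0,0,-9.2],1],[[31.5,18.8,0],[0,0,-9.2],1],[[31.5,18.8,0],[0,0,-9.2],1],[[31.5,18.8,3],[0,0,-9.2],1],[[31.5,18.8,8],[0,0,-9.2],1],[[31.5,18.8,8],[0,0,-9.2],1],[[31.5,18.8,8],[0,0,-9.2],1]]'; python3 - <<'E'
from h import *
delta([.5717,.0475,-.017],[180,0,107])
E
```

```text
time: 34.1
position: [0.5714, 0.0458, 0.0771]
eef_rot: [-179.9, -0.0, 106.6]
ft_force: [0.0, -0.3, 0.5]
finger_gap: 0.0853
grasp_force: 0.0
shift cm [0.15 0.1  9.41] turn [-0.14 -0.03 -0.37]
```

```bash
python3 -m crank '[[[0.1,0,3],[0,0,-0.3],1],[[0.1,0,6],[0,0,-0.3],1],[[0.1,0,8.3],[0,0,-0.3],1],[[0.1,0,9.3],[0,0,-0.3],1],[[0.1,0,9.3],[0,0,-0.3],1]]'; python3 -m crank '[[[0,0,0],[0,0,0],0.4],[[0,0,0],[0,0,0],0.4],[[0,0,0],[0,0,0],0.4],[[0,0,0],[0,0,0],0.4],[[0,0,0],[0,0,0],0.4],[[0,0,0],[0,0,0],0.4]]'; python3 -m crank '[[[0,0,-4],[0,0,0],0.4],[[0,0,-10],[0,0,0],0.4],[[0,0,-13],[0,0,0],0.4],[[0,0,-13],[0,0,0],0.4]]'; python3 - <<'E'
from h import *
deck(-.092,0,.05,-.0153)
E
```

```text
time: 34.72
position: [0.57, 0.0479, -0.0162]
eef_rot: [-179.9, -0.1, 107.0]
ft_force: [0.1, -0.1, -0.5]
finger_gap: 0.0858
grasp_force: 0.0
time: 35.48
position: [0.5704, 0.0485, -0.0158]
eef_rot: [-179.9, -0.1, 107.1]
ft_force: [-0.4, 0.4, 5.6]
finger_gap: 0.0529
grasp_force: 64.6
time: 35.98
position: [0.5711, 0.0485, 0.1146]
eef_rot: [180.0, -0.1, 107.1]
ft_force: [0.1, -0.0, -4.0]
finger_gap: 0.0533
grasp_force: 65.4
target [ 0.3958 -0.2793  0.0879]
shift cm [-26.19 -26.39   2.62] turn [-0.97 11.88  9.45]
```

```bash
python3 -m crank '[[[-13,-26.4,-3],[0,4,9.4],0.4],[[-20,-26.4,-3],[0,4,9.4],0.4],[[-26.2,-26.4,-3],[-1,11.9,9.4],0.4],[[-26.2,-26.4,-3],[-1,11.9,9.4],0.4],[[-26.2,-26.4,-3],[-1,11.9,9.4],0.4],[[-26.2,-26.4,-3],[-1,11.9,9.4],0.4],[[-26.2,-26.4,-3],[-1,11.9,9.4],0.4],[[-26.2,-26.4,2.6],[-1,11.9,9.4],0.4],[[-26.2,-26.4,2.6],[-1,11.9,9.4],0.4],[[-26.2,-26.4,2.6],[-1,11.9,9.4],0.4]]'; python3 - <<'E'
from h import *
deck(-.092,0,.0014,-.0155)
E
```

```text
time: 37.22
position: [0.3941, -0.2791, 0.0873]
eef_rot: [-179.7, -12.0, 97.6]
ft_force: [0.8, -0.0, -2.4]
finger_gap: 0.053
grasp_force: 66.0
target [ 0.3944 -0.2693  0.0402]
shift cm [-0.03  0.19  4.81] turn [-0.29 -0.    0.01]
```

```bash
python3 -m crank '[[[0,0,2],[0,0,0],0.4],[[0,0,3.5],[0,0,0],0.4],[[0,0,4.4],[0,0,0],0.4],[[0,0,4.5],[0,0,0],0.4],[[0,0,4.5],[0,0,0],0.4]]' | grep -E "pos|ft"; for i in 1; do python3 -m crank '[[[0,0,0.1],[0,0,0],0.4],[[0,0,0.1],[0,0,0],0.4]]'| grep -E "pos|ft"; done; python3 -m crank '[[[0,0,0.1],[0,0,0],0.4],[[0,0,0.1],[0,0,0],0.4]]'| grep -E "pos|ft"; python3 -m crank '[[[0,0,0.1],[0,0,0],0.4],[[0,0,0.1],[0,0,0],0.4]]'| grep -E "pos|ft"
```

```text
position: [0.3928, -0.2708, 0.0437]
ft_force: [0.1, 0.4, -3.0]
position: [0.3926, -0.2703, 0.0426]
ft_force: [-0.7, 0.2, -4.1]
position: [0.3924, -0.2699, 0.0414]
ft_force: [0.4, -0.5, -3.3]
position: [0.3924, -0.2697, 0.0403]
ft_force: [0.7, -0.6, -4.1]
```

```bash
python3 -m crank '[[[0,0,0.1],[0,0,0],0.4],[[0,0,0.1],[0,0,0],0.4]]' | grep -E "pos|ft"; python3 -m crank '[[[0,0,0.1],[0,0,0],0.4],[[0,0,0.1],[0,0,0],0.4]]'| grep -E "pos|ft"
```

```text
position: [0.3925, -0.2697, 0.0398]
ft_force: [-0.3, 0.6, 0.5]
position: [0.3925, -0.2697, 0.0398]
ft_force: [-2.0, 0.2, 8.4]
```

```bash
python3 -m crank '[[[0,0,-0.1],[0,0,0],0.4],[[0,0,-0.1],[0,0,0],0.8],[[0,0,-0.1],[0,0,0],0.8],[[0,0,-0.1],[0,0,0],0.8],[[0,0,-0.1],[0,0,0],0.8],[[0,0,-4],[0,0,0],0.8],[[0,0,-9],[0,0,0],0.8],[[0,0,-14],[0,0,0],0.8],[[15,6,-14],[0,-12,0],1],[[30,12,-14],[0,-12,0],1],[[45,12,-14],[0,-12,0],1],[[45,12,-14],[0,-12,0],1],[[45,12,-14],[0,-12,0],1],[[45,12,-14],[0,-12,0],1],[[45,12,-14],[0,-12,0],1]]'; python3 - <<'E'
from h import *
t=bot.read_camera("top"); im=bot.read_camera("scene")
g=lambda a:(255*(a/255.)**.7).astype(np.uint8)
a=cv2.resize(g(t[165:340,375:485]),None,fx=3.4,fy=3.4,interpolation=cv2.INTER_CUBIC);b=cv2.resize(g(im[100:250,215:355]),None,fx=3,fy=3,interpolation=cv2.INTER_CUBIC)
o=np.zeros((600,800,3),np.uint8);o[:a.shape[0],:a.shape[1]]=a;o[:450,378:798]=b; cv2.imwrite("pics/f.png",o[:,:,::-1])
E
```

```text
time: 40.98
position: [0.4526, 0.1079, 0.2592]
eef_rot: [-179.8, -0.0, 97.6]
ft_force: [0.5, -0.2, 0.2]
finger_gap: 0.0852
grasp_force: 0.0
```

View pics/f.png

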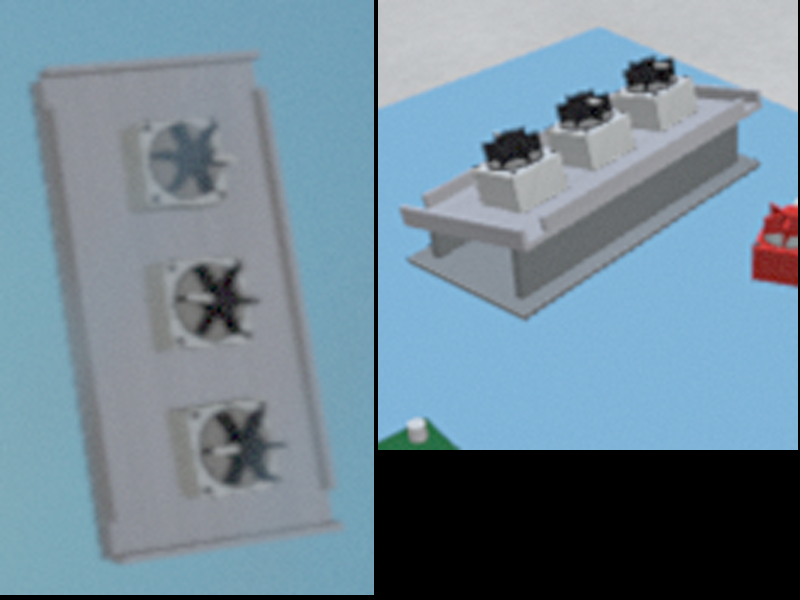

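The last picture shows all three fans flat on the deck, impellers up and clear of the lips, with blocks at about (180,162), (210,303) and (235,448) in the left panel. I do one quick check that nothing is sliding, then hand in.

```bash
python3 -c "
from workcell import bot; import numpy as np; np.save('a.npy',bot.read_camera('scene'))"; python3 -m crank '[[[0,0,-2],[0,0,0],1],[[0,0,-2],[0,0,0],1],[[0,0,-2],[0,0,0],1],[[0,0,-2],[0,0,0],1],[[0,0,-2],[0,0,0],1],[[0,0,-2],[0,0,0],1],[[0,0,-2],[0,0,0],1],[[0,0,-2],[0,0,0],1]]' | grep time; python3 - <<'E'
from workcell import bot; import numpy as np
d=np.abs(bot.read_camera("scene").astype(float)-np.load("a.npy"))[100:205,215:355].mean(2)
print(d.mean(), d.max(), (d>25).sum())
if (d>25).sum()<60: print(bot.job_done())
E
```

```text
time: 42.12
1.5568027210884354 13.333333333333334 0
the job is handed in; nothing more can be done
None
```

I handed the job in at about 42 s: all three fans on the bench ran free when flicked, still spinning about 3 s later, and all three now lie flat on the rack deck. None bound, so the rework tray stays empty; no score came back when I handed in.

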